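Hold the pressure cap at the vent position

TASK

Take the pressure cap with the yellow grip bar out of the steel dish, fit it fully down into the filler neck of the coolant header tank (its bar in line with the white tabs), then twist it clockwise, seen from above, against the spring until the bar points at the green tabs, half-way to the lock. Never turn it on to the red tabs, where it would lock, and leave the other things where they are. Finish while still gripping the cap and holding it there: it springs back if let go.

Things in the scene. Friction and masses are not known exactly. Their poses are not given: they have to be found in the camera images.
- cap: Pressure cap, about 160 g, upright on its plug in the dish, any yaw. Origin: centre of the plug's underside; z up, x along the grip bar. Brass plug 37 mm across, 20 mm high, foot tapered to 32 mm; grey disc 68 mm across at z = 20 to 27 mm; yellow grip bar 50 mm long (x), 16 mm wide (y), z = 27 to 53 mm; two lugs at the foot. Half-turn symmetric: either way round fits
- lug (a point): On the cap: outer end of the lug on its +x side, 26 mm from the axis, 5 mm above the plug's underside. Two such lugs, along +x and -x under the bar's ends, 12 mm wide, 8 mm high; their lowest 3 mm are 8 mm wide and reach 24 mm from the axis
- dish: Round stainless dish, 170 mm across, wall 16 mm high, floor 4 mm thick, fixed by its magnet; origin at the centre of its underside
- tank: Coolant header tank, fixed: aluminium box 200 (x) by 130 (y) by 75 mm high, black ends; origin: centre of its underside, z up. Round filler neck, 66 mm across, rises 30 mm from its top, its axis 20 mm towards +x. Pairs of tabs stick out of the neck, to 46 mm from the axis: white along the tank's x axis (entry), green 45 degrees clockwise from white seen from above (vent), red 90 (lock)
- neck (a point): Centre of the neck's mouth, at the rim (105 mm above bench), axes as the tank's. Lip 6 mm thick, hole 42 mm across, with two gaps 16 mm wide on the tank's +x and -x axis (at the white tabs) for the lugs, so the bar goes in along the tank's x axis. Fully home, the disc lies on the rim, the cap's origin 20 mm below this point, and the lugs turn under the lip with 6 mm of free height
- vent_mark: The pair of green tabs. Origin on the neck's axis, 7.5 mm below the rim; its x axis runs through both tabs, that is 45 degrees clockwise (seen from above) from the tank's x axis
- vent_ring (a joint): Sprung brass ring inside the neck, rad: 0 at rest (entry), growing clockwise seen from above as the lugs push it round, 0.79 is vent, 1.57 lock. Its notches stand under the lip gaps and are 16 mm wide, so the cap turns up to about 0.09 rad before the ring follows. Its spring turns it back: 0.1 N m at 0, 0.3 N m at vent
- socket: Small steel socket, 22 mm across, 20 mm high, lying in the dish beside the cap; bystander
- hose_clip: Dark steel ring, 32 mm across, 12 mm high, lying on the tank's top towards its -x end; bystander
- tape: Yellow tape measure, 70 by 70 by 36 mm; bystander
- gauge: Round black pressure gauge lying face up, 60 mm across, 26 mm high, with a brass stub; bystander
- screwdriver: Red-handled screwdriver lying on the bench; bystander
- wrench: Steel wrench lying on the bench; bystander
- spray: Standing can with a blue label, 64 mm across, 180 mm high; bystander
- oil_cap: Plain black screw cap with a round knob, 52 mm across, 30 mm high; bystander, not the cap to fit
Things that resemble listed ones, but are neither listed nor needed, are in the scene too. Of the things like the cap, leave any that is orange or turquoise; of the rest the smaller one is meant.

How it is judged:
On the way:
1. the cap is fully down in the neck, before being turned on to the green tabs (horizontal distance between cap and neck below 0.005 m and z of cap in the frame of tank below 0.089 m and angle between cap's own z axis and vertical below 0.1 rad and value of joint vent_ring below 0.4 rad), for 0.1 s.
At the end, for the whole second after the job is handed in: The cap is home in the neck (within 4 mm of fully down, 5 mm of the neck's axis, upright within 0.1 rad), its bar within 0.18 rad of the line through the green tabs, the vent ring pushed round to between 0.4 and 1.1 rad, all at rest, and the fingers still gripping the cap (more than 3 N) (horizontal distance between cap and neck below 0.005 m and z of cap in the frame of tank below 0.089 m and angle between cap's own z axis and vertical below 0.1 rad and angle between the x axis of cap and the x axis of vent_mark, either way round below 0.18 rad and value of joint vent_ring between 0.4 and 1.1 rad and contact force between the fingers and cap above 3 N and angular speed of cap below 0.15 rad/s and linear speed of cap below 0.03 m/s); the arm keeps its last pose, push and grip.
It fails at once if the cap is turned on to the lock (ring beyond 1.2 rad) (value of joint vent_ring above 1.2 rad).
It fails at once if a bystander is moved by more than 40 mm (distance of any of socket, hose_clip, tape, gauge, screwdriver, wrench, spray, oil_cap from where it was at the start of the episode above 0.04 m).
It also fails if it takes over 45 s, if anything falls off the work surface, if the arm or the gripper's body presses on something with over 40 N, if the wrist force passes 120 N, or if a joint passes its speed limit or range.

ROBOT

A 6-joint arm with a two-finger parallel gripper is mounted at the origin on the work surface. World frame = base frame: x ahead of the robot, y to its left, z up, the work surface at z = 0. Lengths are in m, angles in rad, forces in N, time in s.
With the tool pointing down it reaches from about 0.35 to 0.775 m from the base axis. Payload 5.5 kg.
Tool frame: the origin (TCP) lies at the very end of the fingers, on their centre line; the grasp point (between the pads) lies 19 mm behind it; z points along the fingers, y is the line along which they close (so a half turn about z gives the same grasp; the last joint's range is limited). The gripper opens to 85 mm and grips with 20 to 120 N. Pads are 22 mm wide; open, the fingers measure 114 mm over their backs; the gripper's body (76 mm by 85 mm) begins 54 mm behind the grasp point. The pads swing forward as they close: fully open they stand 13 mm farther back than shut.
Start: joints at [-1.26, 0.313, 0.046, 1.304, 0, 1.431], TCP at [0.251, -0.518, 0.231] pointing down, gripper open.
Joint ranges: [-2.76, 2.76], [-0.86, 1.69], [-1.03, 1.26], [-2.2, 2.34], [-1.47, 1.5], [-3.14, 3.14]. Speed limits (rad/s): [2.57, 2.57, 3.14, 3.14, 3.14, 3.14].

INTERFACE

Orientations are given as a unit quaternion [w, x, y, z].
In Python, from workcell import get_state, read_camera, hand_in gives the robot as it stands.
- The arm moves only by the tool send_rows, never from a script. Its argument "increments" is a list of rows, each an object of numbers: "dx", "dy", "dz": the shift along the world's x, y, z in units of 25 mm (1.0 is 25 mm); "roll": the turn about the world's z in units of 8 degrees (1.0 is 8 degrees); "claw": the opening, from -1 (shut) to 1 (fully open). In form: [{"dx": .., "dy": .., "dz": .., "roll": .., "claw": ..}, ...]. A call has exactly 5 rows; each row is the pose to reach, as a shift and turn from the pose commanded when the call began; what a row does not reach only later rows make up. A row lasts 1/8 s, in which the tool goes at most 62.5 mm and 10.7 degrees, less where a joint would pass 70% of its speed; a pose out of reach is approached as far as the arm can. A call with a gripper value outside its range is refused whole. The fingers move at their own pace and stop on an object; "grip_force" is the grip in N (left out, the last holds). Time passes only in rows, so rows that repeat a pose let the fingers close, or fill a call up. It gives the time, the measured TCP pose, the force, the opening and the grip force at its end, in the units of the state.
- get_state(): the state, without advancing time (a new reading comes with each control period).
- read_camera(name): name is "side" or "top"; returns a dict with "image" (384x512x3 uint8, blue, green, red), "fx", "fy", "cx", "cy" (pixels), "world_to_cam" (4x4, takes a point from world to camera coordinates). Camera axes: x right, y up, looking along -z (the intrinsics and any distortion apply to the point x, -y, -z); pixel columns grow to the right and rows downward; lengths in m; the calibration is good to about 2 mm. A picture is of the moment at which its call begins. There is no depth.
- hand_in(): hands the job in; it is judged then, once.
The state is a dict: "clock": time; "joint_pos": joint angles; "qvel": joint speeds; "tau": joint torques, N m; "tcp_pos": TCP position; "orientation": TCP orientation; "wrist_force": force on the tool from outside, world axes, zero at the start; "ft_torque": the same for the moment, N m; "finger_gap": finger opening in m; "grip_force": force on a finger pad.
Only numpy, scipy, OpenCV 4.12 (cv2) and the standard library are available. Lean on these libraries where they do the work, as an engineer would, in place of code of your own. Each camera call takes 0.05 s, during which the arm holds its last target. There are 200 camera calls.

## Working session

There is one attempt and no reset: what is moved stays moved. The work goes in short steps, Python scripts to look and compute and a tool call to move; the robot and the scene stay as the last step left them, time stands still between calls to the robot, and variables do not carry over. Pictures are saved under pics/ and viewed, at most 10 in all, crops included, and the job is handed in when it is done.

Besides the shell and the picture viewer there is one more tool, called after ">>>" by a JSON object that holds its "api" and its "payload", one argument or row to a line. send_rows: Moves the arm, as the interface text tells. Its arguments: {"type":"object","properties":{"increments":{"type":"array","items":{"type":"object","properties":{"dx":{"type":"number"},"dy":{"type":"number"},"dz":{"type":"number"},"roll":{"type":"number"},"claw":{"type":"number"}}}},"grip_force":{"type":"number"}},"required":["increments"]}

```bash
mkdir -p pics; cat > h.py <<'E'
import numpy as np, cv2
from workcell import get_state, read_camera, hand_in
def ray(c,u,v):
    M=np.array(c["world_to_cam"]);R=M[:3,:3];t=M[:3,3]
    d=np.array([(u-c["cx"])/c["fx"],-(v-c["cy"])/c["fy"],-1.0])
    return -R.T@t, R.T@d
def onz(c,u,v,z):
    o,d=ray(c,u,v); return o+d*(z-o[2])/d[2]
def proj(c,p):
    M=np.array(c["world_to_cam"]);q=M[:3,:3]@np.array(p)+M[:3,3]
    return c["cx"]+c["fx"]*q[0]/-q[2], c["cy"]-c["fy"]*q[1]/-q[2]
E
python3 - <<'E'
from h import *
for n in("top","side"):
    c=read_camera(n);cv2.imwrite(f"pics/{n}0.png",c["image"])
    print(n,{k:v for k,v in c.items() if k not in("image",)})
print(get_state())
E
```

```text
top {'fx': 360.1589813414639, 'fy': 360.1589813414639, 'cx': 258.14281626570624, 'cy': 191.55419634753383, 'world_to_cam': array([[ 0.0054319 , -0.99989736,  0.01325737, -0.03214426],
       [ 0.99093893,  0.00716152,  0.13412215, -0.56976741],
       [-0.13420333,  0.01240871,  0.99087612, -0.91500695],
       [ 0.        ,  0.        ,  0.        ,  1.        ]])}
side {'fx': 484.37803698144006, 'fy': 484.37803698144006, 'cx': 254.9138038538031, 'cy': 191.13821041315862, 'world_to_cam': array([[-0.93886109, -0.34407069,  0.01245827,  0.5147844 ],
       [ 0.26946621, -0.71180283,  0.64863294, -0.22610012],
       [-0.21430776,  0.61233332,  0.76099941, -1.28028693],
       [ 0.        ,  0.        ,  0.        ,  1.        ]])}
{'clock': 0.1, 'joint_pos': array([-1.25962700e+00,  3.13941645e-01,  4.50977787e-02,  1.30360588e+00,
        2.02251488e-05,  1.43119075e+00]), 'qvel': array([-0.0008821 , -0.00187503,  0.00124041,  0.000865  ,  0.00041276,
        0.00081023]), 'tau': array([ 2.39486166e-03, -4.81726205e+01,  2.99243796e+01,  1.27654412e-02,
       -2.04221155e-04, -5.14169528e-06]), 'tcp_pos': array([ 0.25035983, -0.51712934,  0.23049087]), 'orientation': array([-8.24533889e-04,  9.74707260e-01,  2.23483947e-01, -6.07541697e-05]), 'wrist_force': array([-0.80979998,  0.05462915, -0.32929391]), 'ft_torque': array([0.01372223, 0.00709327, 0.02996015]), 'grip_force': 0.0, 'finger_gap': 0.08530940192719264}
```

View pics/top0.png

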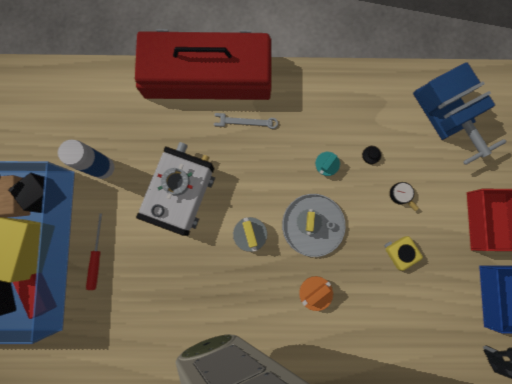

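View pics/side0.png

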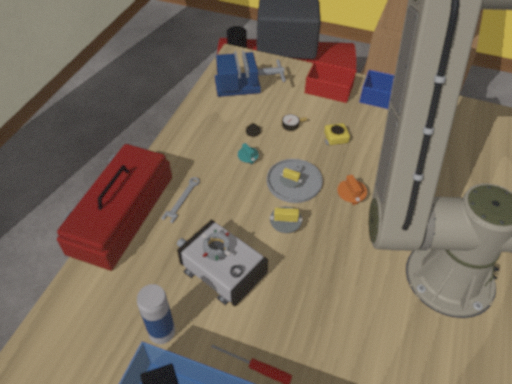

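The top view shows four cap-like things: yellow bar in the dish (311,222), a larger yellow bar on the bench (250,235), orange (316,293) and turquoise (328,164). The cap in the dish fits: it is not orange or turquoise, is smaller than the bench one, and sits in the dish. The tank is at (177,190), with its neck at about (175,181) and the clip at (158,211). I'll confirm with an enlarged crop.

```bash
python3 - <<'E'
from h import *
t=cv2.imread("pics/top0.png");s=cv2.imread("pics/side0.png")
def cr(i,x,y,w,h): return cv2.resize(i[y:y+h,x:x+w],(400,300),interpolation=cv2.INTER_CUBIC)
o=np.vstack([np.hstack([cr(t,225,175,128,96),cr(t,128,141,96,72+0)]),np.hstack([cr(s,250,150,96,72),cr(s,170,215,104,78)])])
cv2.imwrite("pics/crop1.png",o)
c=read_camera("top")
hsv=cv2.cvtColor(c["image"],cv2.COLOR_BGR2HSV)
def blobs(lo,hi,box,z,nm,c=c,hsv=hsv,mn=4):
    m=cv2.inRange(hsv,np.array(lo),np.array(hi));M=np.zeros_like(m);x,y,w,h=box;M[y:y+h,x:x+w]=m[y:y+h,x:x+w]
    n,l,st,ce=cv2.connectedComponentsWithStats(M)
    for i in range(1,n):
        if st[i,4]>=mn:
            ys,xs=np.where(l==i);r=cv2.minAreaRect(np.c_[xs,ys].astype(np.float32))
            P=np.array([onz(c,u,v,z)[:2] for u,v in zip(xs,ys)]);
            w,V=np.linalg.eigh(np.cov(P.T)) if len(P)>2 else (None,np.eye(2))
            print(nm,st[i,4],ce[i].round(1),P.mean(0).round(4),np.degrees(np.arctan2(V[1,1],V[0,1])).round(1),[round(float(x)*2*1.732,4) for x in np.sqrt(abs(w))])
blobs((20,130,120),(35,255,255),(290,200,50,50),.057,"capbar")
blobs((20,130,120),(35,255,255),(225,205,50,60),.053,"bigbar")
blobs((45,70,50),(85,255,255),(135,140,90,100),.0975,"green",mn=2)
blobs((0,120,80),(8,255,255),(135,140,90,100),.0975,"red",mn=2)
blobs((172,120,80),(180,255,255),(135,140,90,100),.0975,"red2",mn=2)
blobs((0,0,215),(180,40,255),(135,140,90,100),.0975,"white",mn=2)
E
```

```text
capbar 129 [310.1 221. ] [ 0.492  -0.1624] 174.0 [0.0176, 0.0482]
bigbar 195 [249.6 233.6] [ 0.4589 -0.0071] -163.3 [0.0195, 0.0656]
green 9 [189.3 174.1] [0.6046 0.144 ] 110.9 [0.0065, 0.0088]
green 6 [160.  187.5] [0.5704 0.2154] 89.2 [0.0047, 0.0077]
red 6 [159.2 175.2] [0.6014 0.2188] -135.3 [0.0054, 0.0076]
red 13 [189.5 186.4] [0.5737 0.1425] 50.5 [0.0073, 0.0111]
```

View pics/crop1.png

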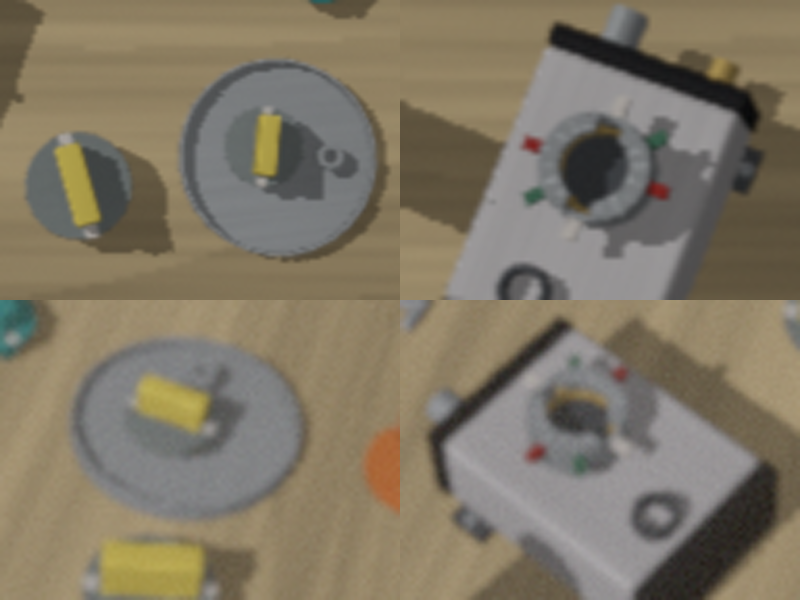

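The crop confirms it: the cap in the dish is smaller than the bench one (bar about 48 mm against 66 mm), and the socket sits beside it at about (331,225). The green and red tab pairs both put the neck at (0.5875, 0.180) and the tank yaw at about -20°. I'll check both with the side camera.

```bash
python3 - <<'E'
from h import *
C={n:read_camera(n) for n in("top","side")}
H={n:cv2.cvtColor(C[n]["image"],cv2.COLOR_BGR2HSV) for n in C}
def cen(n,lo,hi,box,k=1):
    m=cv2.inRange(H[n],np.array(lo),np.array(hi));x,y,w,h=box
    N,l,st,ce=cv2.connectedComponentsWithStats(m[y:y+h,x:x+w].copy())
    ids=sorted(range(1,N),key=lambda i:-st[i,4])[:k]
    return [tuple(ce[i]+[x,y])+(int(st[i,4]),) for i in ids]
def tri(a,b):
    A=[];B=[]
    for n,p in(("top",a),("side",b)):
        o,d=ray(C[n],p[0],p[1]);d/=np.linalg.norm(d);P=np.eye(3)-np.outer(d,d);A.append(P);B.append(P@o)
    return np.linalg.solve(sum(A),sum(B)).round(4)
Y=((20,130,90),(35,255,255))
a=cen("top",*Y,(290,200,50,50))[0];b=cen("side",*Y,(270,160,45,35))[0];print("bar",a,b,tri(a,b))
for nm,lo,hi in(("green",(45,60,40),(88,255,255)),("red",(0,110,70),(9,255,255))):
    a=cen("top",lo,hi,(135,140,90,100),2);b=cen("side",lo,hi,(170,215,100,80),2)
    print(nm,a,b);
    for p in a:
        for q in b: print(tri(p,q))
# bright top face of bar only
m=cv2.inRange(H["top"],np.array((20,110,90)),np.array((35,255,255)))
print(H["top"][208:236:3,302:320,2])
c=C["top"];print("cam",ray(c,0,0)[0])
# dish circle
g=cv2.GaussianBlur(cv2.cvtColor(c["image"],cv2.COLOR_BGR2GRAY),(5,5),1)
print(cv2.HoughCircles(g[180:270,270:360],cv2.HOUGH_GRADIENT,1,30,param1=80,param2=20,minRadius=10,maxRadius=36))
E
```

```text
bar (np.float64(310.1085271317829), np.float64(221.0077519379845), 129) (np.float64(291.14150943396226), np.float64(174.26415094339623), 106) [ 0.4931 -0.1649  0.0409]
green [(np.float64(189.16666666666666), np.float64(174.16666666666666), 12), (np.float64(159.625), np.float64(187.75), 8)] [(np.float64(216.5), np.float64(257.0), 2)]
[ 6.116e-01  1.602e-01 -3.000e-04]
[0.5705 0.2163 0.0981]
red [(np.float64(189.35714285714286), np.float64(186.35714285714286), 14), (np.float64(159.25), np.float64(175.25), 8)] [(np.float64(204.8), np.float64(254.4), 5), (np.float64(226.66666666666666), np.float64(233.66666666666666), 3)]
[0.6088 0.1649 0.007 ]
[0.574  0.1428 0.0988]
[0.6015 0.2188 0.0968]
[0.5689 0.194  0.178 ]
[[126 126 126 126 125 124 125 127 128 128 126 125 125 125 125 125 125 125]
 [115 108 107 105 106 108 126 149 155 148 120 109 110 107 112 118 123 124]
 [107 107 105 106 108 130 162 178 174 171 171 165 139  82  74  85  99  96]
 [106 106 105 106 118 142 160 173 172 171 168 155 114  72  66  67  67  67]
 [105 105 105 106 121 152 170 172 171 170 168 147  89  67  67  66  67  67]
 [106 107 106 105 127 164 178 173 171 170 167 147  84  67  67  67  66  67]
 [107 106 106 110 131 161 177 172 170 168 162 136  77  67  68  66  66  66]
 [105 105 106 118 144 160 168 169 168 166 152 111  72  67  66  66  66  72]
 [104 106 105 105 116 141 155 146 116  81  74  71  68  67  69  74  81  82]
 [126 127 126 126 125 125 118  99  88  85  84  84  83  84  84  84  83  84]]
cam [ 0.44198233 -0.0167065   0.98350312]
[[[43.5 44.5 31. ]]]
```

>>> {"api": "send_rows", "payload": {
  "increments": [
    {"dx":1,"dy":1.5,"dz":0,"roll":1.3,"claw":1},
    {"dx":2,"dy":3,"dz":0,"roll":2.6,"claw":1},
    {"dx":3,"dy":4.5,"dz":0,"roll":3.9,"claw":1},
    {"dx":4,"dy":6,"dz":0,"roll":5.2,"claw":1},
    {"dx":5,"dy":7.5,"dz":0,"roll":6.5,"claw":1}
  ]
}}

```text
clock: 0.88
tcp_pos: [0.3761, -0.3288, 0.2313]
orientation: [0.0, 0.776, 0.63, 0.0]
wrist_force: [0.5, 0.2, 0.7]
finger_gap: 0.0855
grip_force: 0.0
```

The tabs triangulate to z = 0.097-0.099, as expected, so the neck at (0.5875, 0.180) holds. The bar centre is about (0.4925, -0.1645) with yaw 174°. Moving over it.

>>> {"api": "send_rows", "payload": {
  "increments": [
    {"dx":1,"dy":1.4,"dz":0,"roll":1.3,"claw":1},
    {"dx":2,"dy":2.8,"dz":0,"roll":2.6,"claw":1},
    {"dx":3,"dy":4.2,"dz":0,"roll":3.9,"claw":1},
    {"dx":4,"dy":5.6,"dz":-0.5,"roll":5.2,"claw":1},
    {"dx":4.66,"dy":6.64,"dz":-1,"roll":6.5,"claw":1}
  ]
}}

```text
clock: 1.5
tcp_pos: [0.493, -0.1626, 0.2061]
orientation: [0.0, 0.421, 0.907, 0.0]
wrist_force: [-0.3, -0.9, 0.2]
finger_gap: 0.0851
grip_force: 0.0
```

>>> {"api": "send_rows", "payload": {
  "increments": [
    {"roll":1.3,"dz":-0.8,"claw":1},
    {"roll":2.6,"dz":-1.6,"claw":1},
    {"roll":3.9,"dz":-2.4,"claw":1},
    {"roll":5.2,"dz":-3,"claw":1},
    {"roll":5.5,"dz":-3.4,"claw":1}
  ]
}}

```text
schema error: expected keys dx, dy, dz, roll, claw
```

>>> {"api": "send_rows", "payload": {
  "increments": [
    {"dx":0,"dy":0,"roll":1.3,"dz":-0.8,"claw":1},
    {"dx":0,"dy":0,"roll":2.6,"dz":-1.6,"claw":1},
    {"dx":0,"dy":0,"roll":3.9,"dz":-2.4,"claw":1},
    {"dx":0,"dy":0,"roll":5.2,"dz":-3,"claw":1},
    {"dx":0,"dy":0,"roll":5.5,"dz":-3.4,"claw":1}
  ]
}}

```text
clock: 2.12
tcp_pos: [0.4916, -0.1638, 0.1204]
orientation: [-0.001, 0.053, 0.999, 0.0]
wrist_force: [-0.4, 0.4, 0.3]
finger_gap: 0.0853
grip_force: 0.0
```

>>> {"api": "send_rows", "payload": {
  "increments": [
    {"dx":0,"dy":0,"roll":0,"dz":-1,"claw":1},
    {"dx":0,"dy":0,"roll":0,"dz":-2,"claw":1},
    {"dx":0,"dy":0,"roll":0,"dz":-2.5,"claw":1},
    {"dx":0,"dy":0,"roll":0,"dz":-2.7,"claw":1},
    {"dx":0,"dy":0,"roll":0,"dz":-2.7,"claw":1}
  ]
}}

```text
clock: 2.75
tcp_pos: [0.4922, -0.1642, 0.0541]
orientation: [0.0, 0.054, 0.999, -0.0]
wrist_force: [0.0, 0.3, -0.0]
finger_gap: 0.0853
grip_force: 0.0
```

```bash
python3 - <<'E'
from h import *
s=get_state();q=s["orientation"];print(s["tcp_pos"],np.degrees(2*np.arctan2(q[2],q[1])),s["wrist_force"])
i=[read_camera(n)["image"] for n in("top","side")]
cv2.imwrite("pics/g1.png",np.hstack([cv2.resize(i[0][165:277,240:380],(400,320)),cv2.resize(i[1][110:222,220:360],(400,320))]))
E
```

```text
[ 0.492245   -0.16422936  0.05408002] 173.82652840961651 [ 0.04568594  0.27115085 -0.02019828]
```

View pics/g1.png

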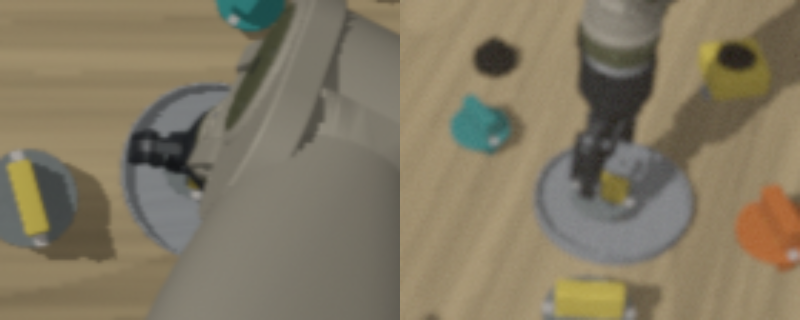

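The fingers straddle the bar (about (615,185) in the side crop), aligned with it and clear of the socket. Descending and closing.

>>> {"api": "send_rows", "payload": {
  "increments": [
    {"dx":0,"dy":0,"roll":0,"dz":-0.4,"claw":1},
    {"dx":0,"dy":0,"roll":0,"dz":-0.8,"claw":0.3},
    {"dx":0,"dy":0,"roll":0,"dz":-0.8,"claw":-0.3},
    {"dx":0,"dy":0,"roll":0,"dz":-0.8,"claw":-0.7},
    {"dx":0,"dy":0,"roll":0,"dz":-0.8,"claw":-1}
  ],
  "grip_force": 50
}}

```text
clock: 3.48
tcp_pos: [0.4922, -0.1641, 0.034]
orientation: [0.0, 0.054, 0.999, 0.0]
wrist_force: [0.4, -0.9, -1.1]
finger_gap: 0.0149
grip_force: 51.6
```

>>> {"api": "send_rows", "payload": {
  "increments": [
    {"dx":0,"dy":0,"roll":0,"dz":0,"claw":-1},
    {"dx":0,"dy":0,"roll":0,"dz":0,"claw":-1},
    {"dx":0,"dy":0,"roll":0,"dz":0,"claw":-1},
    {"dx":0,"dy":0,"roll":0,"dz":0,"claw":-1},
    {"dx":0,"dy":0,"roll":0,"dz":0,"claw":-1}
  ],
  "grip_force": 60
}}

```text
clock: 4.1
tcp_pos: [0.4922, -0.1641, 0.034]
orientation: [0.0, 0.054, 0.999, 0.0]
wrist_force: [0.1, 0.3, 1.8]
finger_gap: 0.015
grip_force: 61.2
```

>>> {"api": "send_rows", "payload": {
  "increments": [
    {"dx":0,"dy":0,"roll":0,"dz":1,"claw":-1},
    {"dx":0,"dy":0,"roll":0,"dz":2,"claw":-1},
    {"dx":0,"dy":0,"roll":0,"dz":3.5,"claw":-1},
    {"dx":0,"dy":0,"roll":0,"dz":5,"claw":-1},
    {"dx":0,"dy":0,"roll":0,"dz":6,"claw":-1}
  ]
}}

```text
clock: 4.72
tcp_pos: [0.4921, -0.1643, 0.1854]
orientation: [0.0, 0.054, 0.999, -0.0]
wrist_force: [-0.4, 0.3, -1.1]
finger_gap: 0.015
grip_force: 60.9
```

>>> {"api": "send_rows", "payload": {
  "increments": [
    {"dx":0.5,"dy":1,"roll":-0.3,"dz":0,"claw":-1},
    {"dx":1,"dy":2.5,"roll":-0.6,"dz":0,"claw":-1},
    {"dx":1.5,"dy":4.5,"roll":-0.9,"dz":0,"claw":-1},
    {"dx":2,"dy":6,"roll":-1.2,"dz":0,"claw":-1},
    {"dx":2.5,"dy":8,"roll":-1.5,"dz":0,"claw":-1}
  ]
}}

```text
clock: 5.35
tcp_pos: [0.5545, 0.0367, 0.1834]
orientation: [-0.0, 0.159, 0.987, -0.0]
wrist_force: [0.7, -0.8, -0.5]
finger_gap: 0.0151
grip_force: 60.9
```

>>> {"api": "send_rows", "payload": {
  "increments": [
    {"dx":0.5,"dy":2,"roll":-0.2,"dz":0,"claw":-1},
    {"dx":1,"dy":4,"roll":-0.25,"dz":0,"claw":-1},
    {"dx":1.2,"dy":5,"roll":-0.25,"dz":0,"claw":-1},
    {"dx":1.32,"dy":5.78,"roll":-0.25,"dz":0,"claw":-1},
    {"dx":1.32,"dy":5.78,"roll":-0.25,"dz":0,"claw":-1}
  ]
}}

```text
clock: 5.98
tcp_pos: [0.5872, 0.1813, 0.1833]
orientation: [-0.0, 0.174, 0.985, -0.0]
wrist_force: [-0.1, -1.1, -0.7]
finger_gap: 0.0147
grip_force: 60.8
```

```bash
python3 - <<'E'
from h import *
s=get_state();q=s["orientation"];print(s["clock"],s["tcp_pos"],np.degrees(2*np.arctan2(q[2],q[1])),s["wrist_force"],s["finger_gap"])
C={n:read_camera(n) for n in("top","side")}
i=[C[n]["image"] for n in("top","side")]
cv2.imwrite("pics/n1.png",np.hstack([cv2.resize(i[0][125:237,110:250],(400,320),interpolation=cv2.INTER_CUBIC),cv2.resize(i[1][200:296,160:280],(400,320),interpolation=cv2.INTER_CUBIC)]))
p=s["tcp_pos"]
for n in C: print(n,"tcp",proj(C[n],p),"plug foot",proj(C[n],p-[0,0,.03]),"neck",proj(C[n],[.5875,.18,.105]))
E
```

```text
5.975 [0.587238   0.18129511 0.18328936] 159.92220071094212 [-0.1208728  -1.10367751 -0.71873736] 0.01466579512768757
top tcp (np.float64(165.74027281484888), np.float64(174.6429668808854)) plug foot (np.float64(168.840923399629), np.float64(176.96751508850534)) neck (np.float64(173.92657396021252), np.float64(180.28122463511974))
side tcp (np.float64(214.40561830155755), np.float64(223.83894165142215)) plug foot (np.float64(215.03674637612002), np.float64(231.20352979639011)) neck (np.float64(216.10951955730107), np.float64(242.04556261453507))
```

View pics/n1.png

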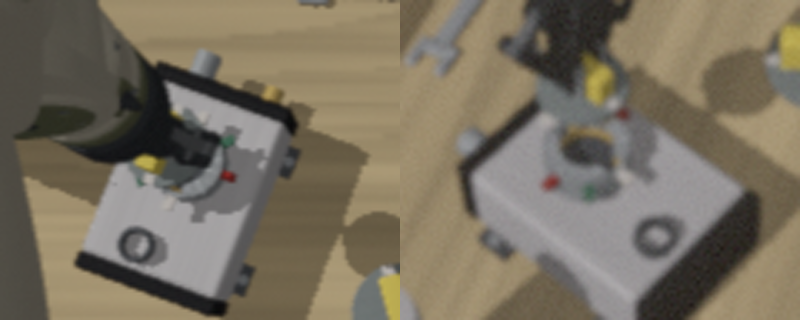

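The cap hangs centred above the neck: its disc centre at column 214 in the side view matches the prediction, and the bar is in line with the white tabs. Lowering and watching the force.

>>> {"api": "send_rows", "payload": {
  "increments": [
    {"dx":0,"dy":0,"roll":0,"dz":-0.5,"claw":-1},
    {"dx":0,"dy":0,"roll":0,"dz":-1,"claw":-1},
    {"dx":0,"dy":0,"roll":0,"dz":-1.4,"claw":-1},
    {"dx":0,"dy":0,"roll":0,"dz":-1.7,"claw":-1},
    {"dx":0,"dy":0,"roll":0,"dz":-1.8,"claw":-1}
  ]
}}

```text
clock: 6.7
tcp_pos: [0.5872, 0.1803, 0.138]
orientation: [-0.001, 0.175, 0.985, -0.0]
wrist_force: [0.7, 0.2, -1.5]
finger_gap: 0.0149
grip_force: 60.8
```

>>> {"api": "send_rows", "payload": {
  "increments": [
    {"dx":0,"dy":0,"roll":0,"dz":-0.08,"claw":-1},
    {"dx":0,"dy":0,"roll":0,"dz":-0.16,"claw":-1},
    {"dx":0,"dy":0,"roll":0,"dz":-0.24,"claw":-1},
    {"dx":0,"dy":0,"roll":0,"dz":-0.3,"claw":-1},
    {"dx":0,"dy":0,"roll":0,"dz":-0.3,"claw":-1}
  ]
}}

```text
clock: 7.32
tcp_pos: [0.5874, 0.1804, 0.1312]
orientation: [-0.0, 0.175, 0.985, 0.0]
wrist_force: [0.3, -1.5, -2.5]
finger_gap: 0.0146
grip_force: 60.8
```

>>> {"api": "send_rows", "payload": {
  "increments": [
    {"dx":0,"dy":0,"roll":0,"dz":-0.08,"claw":-1},
    {"dx":0,"dy":0,"roll":0,"dz":-0.16,"claw":-1},
    {"dx":0,"dy":0,"roll":0,"dz":-0.24,"claw":-1},
    {"dx":0,"dy":0,"roll":0,"dz":-0.3,"claw":-1},
    {"dx":0,"dy":0,"roll":0,"dz":-0.3,"claw":-1}
  ]
}}

```text
clock: 7.95
tcp_pos: [0.5874, 0.1804, 0.1236]
orientation: [-0.0, 0.175, 0.985, -0.0]
wrist_force: [0.5, 0.0, -1.2]
finger_gap: 0.015
grip_force: 60.8
```

>>> {"api": "send_rows", "payload": {
  "increments": [
    {"dx":0,"dy":0,"roll":0,"dz":-0.08,"claw":-1},
    {"dx":0,"dy":0,"roll":0,"dz":-0.16,"claw":-1},
    {"dx":0,"dy":0,"roll":0,"dz":-0.24,"claw":-1},
    {"dx":0,"dy":0,"roll":0,"dz":-0.28,"claw":-1},
    {"dx":0,"dy":0,"roll":0,"dz":-0.28,"claw":-1}
  ]
}}

```text
clock: 8.57
tcp_pos: [0.5874, 0.1804, 0.1167]
orientation: [-0.0, 0.175, 0.985, -0.0]
wrist_force: [-0.8, 0.4, -2.3]
finger_gap: 0.0146
grip_force: 60.8
```

>>> {"api": "send_rows", "payload": {
  "increments": [
    {"dx":0,"dy":0,"roll":0,"dz":-0.03,"claw":-1},
    {"dx":0,"dy":0,"roll":0,"dz":-0.06,"claw":-1},
    {"dx":0,"dy":0,"roll":0,"dz":-0.06,"claw":-1},
    {"dx":0,"dy":0,"roll":0,"dz":-0.06,"claw":-1},
    {"dx":0,"dy":0,"roll":0,"dz":-0.06,"claw":-1}
  ]
}}

```text
clock: 9.2
tcp_pos: [0.5875, 0.1804, 0.1154]
orientation: [0.0, 0.175, 0.985, 0.0]
wrist_force: [-1.5, 0.3, -1.6]
finger_gap: 0.0147
grip_force: 60.8
```

>>> {"api": "send_rows", "payload": {
  "increments": [
    {"dx":0,"dy":0,"roll":0,"dz":-0.02,"claw":-1},
    {"dx":0,"dy":0,"roll":0,"dz":-0.04,"claw":-1},
    {"dx":0,"dy":0,"roll":0,"dz":-0.04,"claw":-1},
    {"dx":0,"dy":0,"roll":0,"dz":-0.04,"claw":-1},
    {"dx":0,"dy":0,"roll":0,"dz":-0.04,"claw":-1}
  ]
}}

```text
clock: 9.82
tcp_pos: [0.5876, 0.1804, 0.115]
orientation: [0.0, 0.175, 0.985, 0.0]
wrist_force: [-2.4, -0.2, 5.9]
finger_gap: 0.015
grip_force: 61.9
```

```bash
python3 - <<'E'
from h import *
s=get_state();print(s["tcp_pos"],s["wrist_force"],s["ft_torque"])
C={n:read_camera(n) for n in("top","side")}
i=[C[n]["image"] for n in("top","side")]
cv2.imwrite("pics/n2.png",np.hstack([cv2.resize(i[0][125:237,110:250],(400,320),interpolation=cv2.INTER_CUBIC),cv2.resize(i[1][200:296,160:280],(400,320),interpolation=cv2.INTER_CUBIC)]))
E
```

```text
[0.5876433  0.18044844 0.11501012] [-2.36676842 -0.23011667  5.8796761 ] [-0.23428774  0.54169554 -0.04551029]
```

View pics/n2.png

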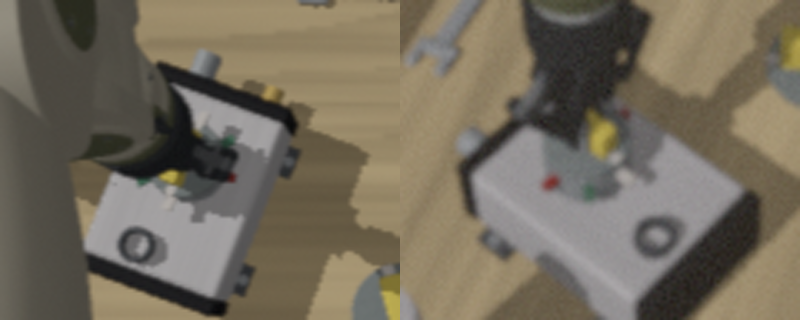

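The force appears exactly at TCP z = 0.115, and the picture shows the disc lying on the rim with the bar in line with the white tabs, so the cap is home. Now twisting 45° clockwise.

>>> {"api": "send_rows", "payload": {
  "increments": [
    {"dx":0,"dy":0,"roll":-0.5,"dz":0,"claw":-1},
    {"dx":0,"dy":0,"roll":-1,"dz":0,"claw":-1},
    {"dx":0,"dy":0,"roll":-1.5,"dz":0,"claw":-1},
    {"dx":0,"dy":0,"roll":-2,"dz":0,"claw":-1},
    {"dx":0,"dy":0,"roll":-2.5,"dz":0,"claw":-1}
  ],
  "grip_force": 90
}}

```text
clock: 10.55
tcp_pos: [0.5888, 0.181, 0.1152]
orientation: [0.001, 0.344, 0.939, 0.001]
wrist_force: [0.7, 0.5, 3.9]
finger_gap: 0.0144
grip_force: 88.9
```

>>> {"api": "send_rows", "payload": {
  "increments": [
    {"dx":0,"dy":0,"roll":-0.6,"dz":0,"claw":-1},
    {"dx":0,"dy":0,"roll":-1.2,"dz":0,"claw":-1},
    {"dx":0,"dy":0,"roll":-1.8,"dz":0,"claw":-1},
    {"dx":0,"dy":0,"roll":-2.4,"dz":0,"claw":-1},
    {"dx":0,"dy":0,"roll":-3.05,"dz":0,"claw":-1}
  ]
}}

```text
clock: 11.18
tcp_pos: [0.5887, 0.181, 0.1151]
orientation: [0.001, 0.535, 0.845, 0.001]
wrist_force: [-0.2, 0.6, 3.8]
finger_gap: 0.014
grip_force: 88.9
```

>>> {"api": "send_rows", "payload": {
  "increments": [
    {"dx":0,"dy":0,"roll":0,"dz":0,"claw":-1},
    {"dx":0,"dy":0,"roll":0,"dz":0,"claw":-1},
    {"dx":0,"dy":0,"roll":0,"dz":0,"claw":-1},
    {"dx":0,"dy":0,"roll":0,"dz":0,"claw":-1},
    {"dx":0,"dy":0,"roll":0,"dz":0,"claw":-1}
  ]
}}

```text
clock: 11.8
tcp_pos: [0.5886, 0.181, 0.1152]
orientation: [0.001, 0.533, 0.846, 0.001]
wrist_force: [1.2, 2.4, 4.8]
finger_gap: 0.0142
grip_force: 89.0
```

```bash
python3 - <<'E'
from h import *
s=get_state();q=s["orientation"];print(s["tcp_pos"],np.degrees(2*np.arctan2(q[2],q[1])),s["wrist_force"],s["ft_torque"],s["finger_gap"],s["grip_force"])
C={n:read_camera(n) for n in("top","side")}
i=[C[n]["image"] for n in("top","side")]
cv2.imwrite("pics/n3.png",np.hstack([cv2.resize(i[0][125:237,110:250],(400,320),interpolation=cv2.INTER_CUBIC),cv2.resize(i[1][200:296,160:280],(400,320),interpolation=cv2.INTER_CUBIC)]))
E
```

```text
[0.58859459 0.18104924 0.1151539 ] 115.55868764412922 [1.21655294 2.4182274  4.84447357] [ 0.42680522 -0.11752477  0.19689099] 0.014243429624501727 89.04094219207764
```

View pics/n3.png

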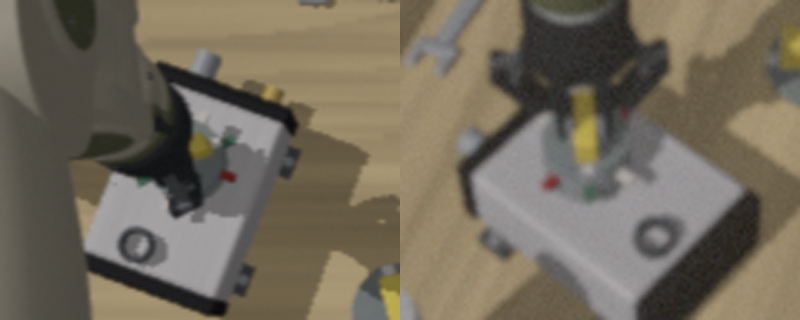

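The bar now points at the green tab (side crop about (588,190)). Tool yaw is 115.6° against the measured green line at 115.5°, there is a spring moment of about 0.2 N m, and the grip is 89 N. Handing in.

```bash
python3 -c "
from workcell import hand_in
print(hand_in())"
```

```text
the job is handed in; nothing more can be done
None
```

The cap is fully down in the filler neck, turned to the green tabs and still gripped there against the spring; I handed the job in at about 12 s, and no verdict came back.

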